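# Turn the sausages and cover the warmer

### The arm

A 7-joint arm with a two-finger parallel gripper is mounted at the origin on the work surface. World frame = base frame: x ahead of the robot, y to its left, z up, the work surface at z = 0. Lengths are in m, angles in rad, forces in N, time in s.
With the tool pointing down it reaches from about 0.4 to 0.925 m from the base axis. Payload 4.1 kg.
Tool frame: the origin (TCP) lies at the very end of the fingers, on their centre line; the grasp point (between the pads) lies env.pinch_z behind it (env.pinch_z is the distance from the TCP to the grasp point, in m); z points along the fingers, y is the line along which they close (so a half turn about z gives the same grasp; the last joint's range is limited). The gripper opens to 85 mm and grips with 20 to 120 N. Pads are 22 mm wide; open, the fingers measure 114 mm over their backs; the gripper's body (76 mm by 85 mm) begins 54 mm behind the grasp point. The pads swing forward as they close: fully open they stand 13 mm farther back than shut.
Start: joints at [1.189, 0.398, 0.045, 1.537, -0.019, 1.207, -0.051], TCP at [0.181, -0.624, 0.231] pointing down, gripper open.
Joint ranges: [-2.82, 2.82], [-0.49, 2.23], [-1.37, 1.46], [0, 2.46], [-1.36, 4.5], [0.23, 2], [-2.94, 2.94]. Speed limits (rad/s): [2.57, 2.57, 3.14, 3.14, 3.14, 3.14, 3.14].

### API

Orientations are given as a unit quaternion [x, y, z, w].
In Python, from workcell import env gives the robot as it stands. The module is installed in compiled form; this text tells all that it offers.
- The arm moves only by the tool jog_arm, never from a script. Its argument "series" is a list of rows, each a list of 3 entries, a list of its own where there are three numbers: the turn, a rotation vector about the tool's x, y, z in degrees, then the shift along the tool's x, y, z in cm, then the closure, from 0 (fully open) to 1 (shut). A call has exactly 10 rows; each row shifts and turns the commanded pose from where the row before left it, along the tool's axes as they then stand; what a row does not reach is not made up. A row lasts 1/10 s, in which the tool goes at most 50 mm and 8.59 degrees, less where a joint would pass 70% of its speed; a pose out of reach is approached as far as the arm can. A call with a gripper value outside its range is refused whole. The fingers move at their own pace and stop on an object; "grip_force" is the grip in N (left out, the last holds). Time passes only in rows, so rows that do not move let the fingers close, or fill a call up. It gives the time, the measured TCP pose, the force, the opening and the grip force at its end, in the units of the state.
- env.observe(): the state, without advancing time (a new reading comes with each control period).
- env.snapshot(name): name is "scene" or "top" or "wrist"; returns a dict with "frame" (420x560x3 uint8, red, green, blue), "range_z" (420x560 float32, m along the optical axis (not along the pixel's ray), 0 where there is no reading), "intrinsics" (3x3 intrinsics, pixels), "T" (4x4, takes a point from camera to world coordinates); the wrist camera has in their place "mount" (4x4, takes a point from camera to tool coordinates, whose origin is the TCP and whose axes are the flange's). Camera axes: x right, y up, looking along -z (the intrinsics and any distortion apply to the point x, -y, -z); pixel columns grow to the right and rows downward; lengths in m; the calibration is good to about 2 mm. A picture is of the moment at which its call begins: read the wrist's pose just before it.
- env.job_done(): hands the job in; it is judged then, once.
The state is a dict: "time": time; "q": joint angles; "qd": joint speeds; "joint_torque": joint torques, N m; "ee_pos": TCP position; "eef_rot": TCP orientation; "ft_force": force on the tool from outside, world axes, zero at the start; "moment": the same for the moment, N m; "grip_width": finger opening in m; "finger_force": force on a finger pad.
Only numpy, scipy, OpenCV 4.12 (cv2) and the standard library are available. Lean on these libraries where they do the work, as an engineer would, in place of code of your own. Each camera call takes 0.05 s, during which the arm holds its last target. There are 200 camera calls.

### The job

Both sausages in the warmer lie pale side up. Roll each of them along the floor of the warmer, without lifting it, until its browned side with the grill marks faces up; then set the loose lid gently onto the warmer so that it sits down fully and level on the rim. Leave the sauce bottles and the cup stack where they stand.

Things in the scene. Friction and masses are not known exactly. Their poses are not given: they have to be found in the camera images.
- warmer: Open steel food warmer with black side panels, fixed on the counter: 320 x 180 mm outside (187 over the panels), long side along its x, walls 8 mm. Well 304 x 164 mm inside, flat dark floor 14 mm above the counter, rim at 70 mm, nothing above the rim. Origin: centre of the footprint on the counter; z up.
- sausage_a: Firm round sausage, 34 mm diameter, 120 mm long, 110 g, lying across the well near one end (about 88 mm from the middle). Origin: its centre; y along it; z points out of its browned side (dark, four black grill marks; the rest is pale), which starts facing down. Pushed sideways at mid-height or lower it rolls without slipping (53 mm per half turn) and stops with the push.
- sausage_b: A second, identical sausage near the other end of the well, same axes; its browned side may start some 20 degrees off straight down.
- lid: Loose aluminium lid, 350 g, right way up on the counter: plate 320 (x) x 180 x 4 mm; below it a locating frame 296 x 156 mm, 6 mm deep, on which it stands. Black bar handle on two posts: 92 mm along x, 16 wide, 14 high, bar centre 55 mm above the origin. Origin: centre, underside of the frame; z up. Seated: plate on the rim, origin 64 mm above the warmer's, x along its x, either way round.
- mustard: Bystander: yellow sauce bottle with a red cap, 54 mm diameter, 150 mm tall, upright; origin at the centre of its underside.
- ketchup: Bystander: red sauce bottle with a white cap, 54 mm diameter, 150 mm tall, upright; origin at the centre of its underside.
- cups: Bystander: stack of black paper cups, 87 mm diameter, about 155 mm tall, upright; origin at the centre of its underside.
There are look-alikes about, which are no part of the job. What is shaped like the sausage_a but blue is not meant. Leave any turquoise look-alike of the sausage_b alone.

How it is judged:
By the outcome, as a careful person would: the job done as asked, in the order asked, and still so for the second after the job is handed in, with the robot touching nothing.
It also fails if it takes over 61 s, if anything falls off the work surface, if the arm or the gripper's body presses on something with over 40 N, if the wrist force passes 120 N, or if a joint passes its speed limit or range.

## Working session

There is one attempt and no reset: what is moved stays moved. The work goes in short steps, Python scripts to look and compute and a tool call to move; the robot and the scene stay as the last step left them, time stands still between calls to the robot, and variables do not carry over. Pictures are saved under pics/ and viewed, at most 10 in all, crops included, and the job is handed in when it is done.

Besides the shell and the picture viewer there is one more tool, called after "Call:" as name(argument=value, ...), one argument or row to a line, values as JSON. jog_arm: Moves the arm, as the interface text tells. Its arguments: {"type":"object","properties":{"series":{"type":"array","items":{"type":"array"}},"grip_force":{"type":"number"}},"required":["series"]}

```bash
mkdir -p pics; cat > h.py <<'E'
from workcell import env
import numpy as np, cv2
def snap(n,f=None):
    s=env.snapshot(n)
    if f: cv2.imwrite('pics/'+f,s['frame'][:,:,::-1])
    return s
def pts(s,T=None):
    T=s['T'] if T is None else T
    K=s['intrinsics'];z=s['range_z'];v,u=np.mgrid[:z.shape[0],:z.shape[1]]
    P=np.stack([(u-K[0,2])/K[0,0]*z,-(v-K[1,2])/K[1,1]*z,-z,np.ones_like(z)],-1)
    return (P@T.T)[...,:3]
E
python3 - <<'E'
from h import *
print(env.pinch_z,{k:np.round(v,3) for k,v in env.observe().items()})
for n in('top','scene'):
    s=snap(n,n+'0.png');print(n,s['intrinsics'],s['T'].round(3),[k for k in s]);np.savez('/tmp/'+n,**{k:s[k] for k in('frame','range_z','intrinsics','T')})
E
```

```text
0.0187 {'time': np.float64(0.0), 'q': array([ 1.189,  0.399,  0.045,  1.538, -0.019,  1.207, -0.051]), 'qd': array([ 0.001, -0.001, -0.   ,  0.   , -0.001, -0.   ,  0.001]), 'joint_torque': array([-1.0000e-03, -4.7513e+01,  1.3650e+00, -2.5422e+01,  1.2000e-02,
        1.0000e-02, -0.0000e+00]), 'ee_pos': array([ 0.181, -0.624,  0.23 ]), 'eef_rot': array([ 0.99 ,  0.141, -0.   , -0.001]), 'ft_force': array([-0.081, -0.293,  0.105]), 'moment': array([-0.006, -0.032, -0.001]), 'finger_force': np.float64(0.0), 'grip_width': np.float64(0.085)}
top [[502.07494501   0.         283.02131091]
 [  0.         502.07494501 213.36794997]
 [  0.           0.           1.        ]] [[-0.009  0.99  -0.138  0.355]
 [-1.    -0.009 -0.004  0.017]
 [-0.006  0.138  0.99   1.32 ]
 [ 0.     0.     0.     1.   ]] ['frame', 'range_z', 'intrinsics', 'T']
scene [[405.42606477   0.         276.96909697]
 [  0.         405.42606477 205.35620335]
 [  0.           0.           1.        ]] [[-0.382 -0.661  0.646  1.246]
 [ 0.924 -0.273  0.267  0.289]
 [ 0.     0.699  0.715  0.834]
 [ 0.     0.     0.     1.   ]] ['frame', 'range_z', 'intrinsics', 'T']
```

View pics/top0.png

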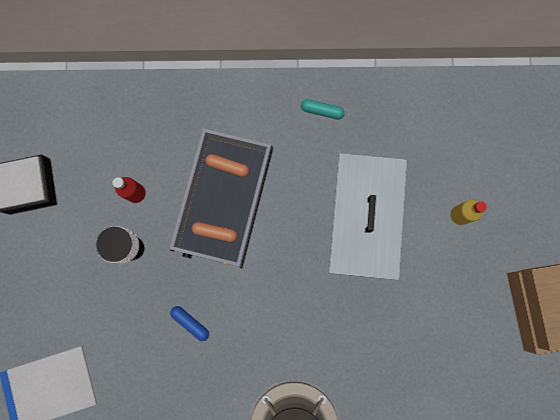

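View pics/scene0.png

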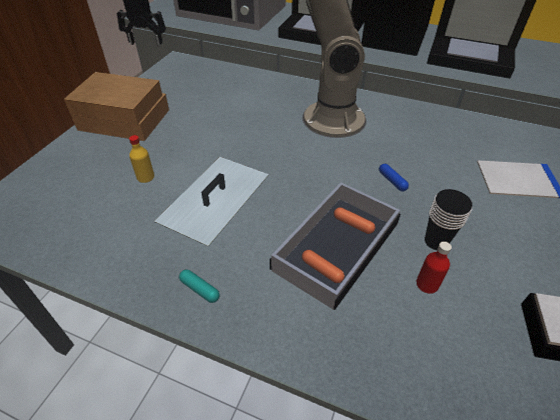

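The top view shows the warmer at about (222,198), with sausages at (227,165) and (214,232). The lid is at (369,216) with its handle at (371,213), mustard is at (467,212), ketchup at (130,189) and the cups at (118,245). The blue (190,323) and turquoise (322,109) pieces are decoys. The scene view agrees with this.

```bash
python3 - <<'E'
from h import *
for n in('top','scene'):
    s=dict(np.load(f'/tmp/{n}.npz'));P=pts(s);hsv=cv2.cvtColor(s['frame'],cv2.COLOR_RGB2HSV)
    H,S,V=[hsv[...,i].astype(int) for i in range(3)];X,Y,Z=[P[...,i] for i in range(3)]
    def rect(m,lab,minA=30):
        Q=P[m][:,:2].astype(np.float32)
        if len(Q)<minA: return
        (c,sz,a)=cv2.minAreaRect(Q);d=np.linalg.svd(Q-Q.mean(0),full_matrices=False)[2][0]
        print(n,lab,len(Q),'rect c',np.round(c,4),'size',np.round(sz,4),'ang',round(a,2),'pca deg',round(np.degrees(np.arctan2(d[1],d[0])),2),'z',np.percentile(P[m][:,2],[2,50,98]).round(4))
    o=((H<14)&(S>110)&(V>120)&(Z<.1)).astype(np.uint8)
    k,L,st,_=cv2.connectedComponentsWithStats(o)
    for i in range(1,k):
        if st[i,4]>150: rect(L==i,'sausage')
    reg=(X>.2)&(X<.85)&(Y>-.02)&(Y<.42)
    def big(m):
        k,L,st,_=cv2.connectedComponentsWithStats(m.astype(np.uint8)); return L==1+np.argmax(st[1:,4])
    rect(big(reg&(Z>.062)&(Z<.078)),'rim')
    lr=(Y<-.03)&(Y>-.35)&(X>.3)&(X<.8)
    rect(big(lr&(Z>.005)&(Z<.02)&(S<60)&(V>110)),'lid'); rect(big(lr&(Z>.045)&(Z<.08)),'handle')
    rect(big((Z>.02)&(Z<.17)&(H>18)&(H<32)&(S>150)),'mustard')
E
```

```text
top sausage 406 rect c [0.6636 0.1718] size [0.1232 0.0314] ang 70.75 pca deg 70.96 z [0.0355 0.0449 0.0518]
top sausage 442 rect c [0.4883 0.203 ] size [0.1217 0.0318] ang 77.23 pca deg -103.34 z [0.0353 0.0448 0.0516]
top rim 1380 rect c [0.5754 0.1786] size [0.1821 0.3207] ang 75.72 pca deg 165.43 z [0.0632 0.0699 0.0755]
top lid 7753 rect c [ 0.5305 -0.2035] size [0.1841 0.3249] ang 83.75 pca deg 173.97 z [0.0057 0.0104 0.0157]
top handle 252 rect c [ 0.5303 -0.2018] size [0.0173 0.0914] ang 83.99 pca deg 173.92 z [0.0499 0.0619 0.0676]
top mustard 468 rect c [ 0.5282 -0.4376] size [0.0508 0.0393] ang 15.16 pca deg -164.31 z [0.0227 0.0955 0.123 ]
scene sausage 400 rect c [0.4812 0.2042] size [0.1122 0.0595] ang 75.61 pca deg 77.5 z [0.0136 0.0433 0.0484]
scene sausage 520 rect c [0.6596 0.1713] size [0.1142 0.0501] ang 71.63 pca deg 71.18 z [0.0153 0.0435 0.0481]
scene rim 1363 rect c [0.5775 0.1782] size [0.1818 0.3255] ang 75.68 pca deg -13.81 z [0.0624 0.068  0.0713]
scene lid 4486 rect c [ 0.5345 -0.2038] size [0.1835 0.3232] ang 83.87 pca deg -7.05 z [0.0058 0.0089 0.0122]
scene handle 209 rect c [ 0.5354 -0.2038] size [0.0186 0.095 ] ang 84.32 pca deg -7.0 z [0.0474 0.0593 0.0636]
scene mustard 527 rect c [ 0.5429 -0.4343] size [0.0317 0.0498] ang 54.61 pca deg -37.99 z [0.0224 0.077  0.1252]
```

Call:
jog_arm(
  series=[
    [[0,0,7.08],[0,0,0],0.3],
    [[0,0,7.08],[0,0,0],0.3],
    [[0,0,7.08],[0,0,0],0.3],
    [[0,0,7.08],[0,0,0],0.3],
    [[0,0,7.08],[0,0,0],0.3],
    [[0,0,0],[0.94,-3.64,0],0.3],
    [[0,0,0],[0.94,-3.64,0],0.3],
    [[0,0,0],[0.94,-3.64,0],0.3],
    [[0,0,0],[0.94,-3.64,0],0.3],
    [[0,0,0],[0.94,-3.64,0],0.3],
  ],
)

```text
time: 1.1
ee_pos: [0.2861, -0.4661, 0.2309]
eef_rot: [0.986, -0.167, -0.0, -0.0]
ft_force: [0.1, -0.2, 0.5]
grip_width: 0.0599
finger_force: 0.0
```

```bash
cat >> h.py <<'E'
def pose():
    from scipy.spatial.transform import Rotation as R
    o=env.observe();return o['ee_pos'],R.from_quat(o['eef_rot']),o
def go(x,y,z):
    p,r,o=pose();m=r.as_matrix()
    print('t',round(o['time'],2),'pos',p.round(4),'yaw x',np.degrees(np.arctan2(m[1,0],m[0,0])).round(2),'zaxis',m[:,2].round(3),'w',round(o['grip_width'],4),'F',o['ft_force'].round(1))
    print('tool shift cm',(r.inv().apply(np.array([x,y,z])-p)*100).round(2))
E
python3 -c "
from h import *
go(.699,.159,.23)"
```

```text
t 1.1 pos [ 0.2861 -0.4661  0.2309] yaw x -19.2 zaxis [-0.     0.001 -1.   ] w 0.0599 F [ 0.1 -0.2  0.5]
tool shift cm [ 18.44 -72.61   0.11]
```

Call:
jog_arm(
  series=[
    [[0,0,0],[0.93,-3.64,0],0.3],
    [[0,0,0],[0.93,-3.64,0],0.3],
    [[0,0,0],[0.93,-3.64,0],0.3],
    [[0,0,0],[0.93,-3.64,0],0.3],
    [[0,0,0],[0.93,-3.64,0],0.3],
    [[0,0,0],[0.93,-3.64,0],0.3],
    [[0,0,0],[0.93,-3.64,0],0.3],
    [[0,0,0],[0.93,-3.64,0],0.3],
    [[0,0,0],[0.93,-3.64,0],0.3],
    [[0,0,0],[0.93,-3.64,0],0.3],
  ],
)

```text
time: 2.1
ee_pos: [0.4934, -0.1532, 0.231]
eef_rot: [0.986, -0.167, -0.0, 0.0]
ft_force: [0.8, -0.7, -1.2]
grip_width: 0.0599
finger_force: 0.0
```

Call:
jog_arm(
  series=[
    [[0,0,0],[0.93,-3.64,0],0.3],
    [[0,0,0],[0.93,-3.64,0],0.3],
    [[0,0,0],[0.93,-3.64,0],0.3],
    [[0,0,0],[0.93,-3.64,0],0.3],
    [[0,0,0],[0.93,-3.64,0],0.3],
    [[0,0,0],[0.93,-3.64,0],0.3],
    [[0,0,0],[0.93,-3.64,0],0.3],
    [[0,0,0],[0.93,-3.64,0],0.3],
    [[0,0,0],[0.93,-3.64,0],0.3],
    [[0,0,0],[0,0,0],0.3],
  ],
)

```text
time: 3.1
ee_pos: [0.6803, 0.1346, 0.2299]
eef_rot: [0.987, -0.163, -0.001, -0.002]
ft_force: [-0.3, 1.3, -0.0]
grip_width: 0.0599
finger_force: 0.0
```

```bash
python3 -c "
from h import *
go(.699,.159,.23)
p,r,o=pose();s=snap('wrist','w0.png')
T=np.eye(4);T[:3,:3]=r.as_matrix();T[:3,3]=p
print(s['mount'].round(3))
P=pts(s,T@s['mount']);hsv=cv2.cvtColor(s['frame'],cv2.COLOR_RGB2HSV)
m=((hsv[...,0]<14)&(hsv[...,1]>110)&(hsv[...,2]>80)&(P[...,2]<.08)&(P[...,2]>.02)).astype(np.uint8)
k,L,st,ce=cv2.connectedComponentsWithStats(m)
for i in range(1,k):
  if st[i,4]>300:
    Q=P[L==i];print(st[i],cv2.minAreaRect(Q[:,:2].astype(np.float32)),np.percentile(Q[:,2],[2,98]))
"
```

```text
t 3.1 pos [0.6803 0.1346 0.2299] yaw x -18.75 zaxis [-0.001  0.005 -1.   ] w 0.0599 F [-0.3  1.3 -0. ]
tool shift cm [ 0.99 -2.91  0.  ]
[[ 0.002  0.946  0.323  0.084]
 [ 1.    -0.002  0.    -0.   ]
 [ 0.001  0.323 -0.946 -0.144]
 [ 0.     0.     0.     1.   ]]
[ 204  189  108   31 2007] ((0.6662909388542175, 0.16826750338077545), (0.11768347024917603, 0.03220734745264053), 71.5447769165039) [0.03133027 0.04961996]
[  54  288   66   46 1295] ((0.6085959076881409, 0.3992525041103363), (0.04986754059791565, 0.019193585962057114), 34.4227180480957) [0.02195865 0.07893996]
[ 236  318   92   33 1648] ((0.4935210943222046, 0.1989910900592804), (0.11752878129482269, 0.030894504860043526), 77.15741729736328) [0.02583683 0.04960295]
```

View pics/w0.png

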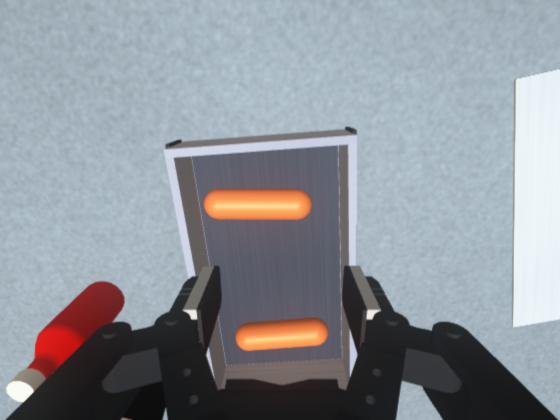

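The wrist view shows both sausages all pale, the far one at (258,205) and the near one at (282,333). Both lie in the well, clear of the walls.

Call:
jog_arm(
  series=[
    [[0,0,0],[0.4,-0.94,1.2],0.3],
    [[0,0,0],[0.4,-0.94,1.3],0.3],
    [[0,0,0],[0.4,-0.94,1.4],0.3],
    [[0,0,0],[0,0,1.4],0.3],
    [[0,0,0],[0,0,1.4],0.3],
    [[0,0,0],[0,0,1.4],0.3],
    [[0,0,0],[0,0,1.4],0.3],
    [[0,0,0],[0,0,1.4],0.3],
    [[0,0,0],[0,0,1.4],0.3],
    [[0,0,0],[0,0,0],0.3],
  ],
)

```text
time: 4.15
ee_pos: [0.6988, 0.1493, 0.1053]
eef_rot: [0.986, -0.167, -0.002, 0.001]
ft_force: [0.7, -0.4, -0.2]
grip_width: 0.0595
finger_force: 0.0
```

```bash
python3 -c "
from h import *
go(.701,.157,.012)"
```

```text
t 4.15 pos [0.6988 0.1493 0.1053] yaw x -19.19 zaxis [-0.004 -0.001 -1.   ] w 0.0595 F [ 0.7 -0.4 -0.2]
tool shift cm [-0.   -0.82  9.33]
```

Call:
jog_arm(
  series=[
    [[0,0,0],[0,-0.4,1.0],0.3],
    [[0,0,0],[0,-0.4,1.0],0.3],
    [[0,0,0],[0,0,1.0],0.3],
    [[0,0,0],[0,0,1.0],0.3],
    [[0,0,0],[0,0,1.0],0.3],
    [[0,0,0],[0,0,1.0],0.3],
    [[0,0,0],[0,0,0.8],0.3],
    [[0,0,0],[0,0,0.7],0.3],
    [[0,0,0],[0,0,0.5],0.3],
    [[0,0,0],[0,0,0],0.3],
  ],
)

```text
time: 5.15
ee_pos: [0.7026, 0.1573, 0.0274]
eef_rot: [0.986, -0.167, -0.001, 0.0]
ft_force: [0.4, -0.7, 0.1]
grip_width: 0.0597
finger_force: 0.0
```

```bash
python3 -c "
from h import *
go(.701,.157,.012)
snap('top','t1.png')
i=cv2.imread('pics/t1.png')[90:290,120:320];cv2.imwrite('pics/t1c.png',cv2.resize(i,None,fx=3,fy=3,interpolation=cv2.INTER_CUBIC))"
```

```text
t 5.15 pos [0.7026 0.1573 0.0274] yaw x -19.19 zaxis [-0.001 -0.    -1.   ] w 0.0597 F [ 0.4 -0.7  0.1]
tool shift cm [-0.14  0.08  1.54]
```

View pics/t1c.png

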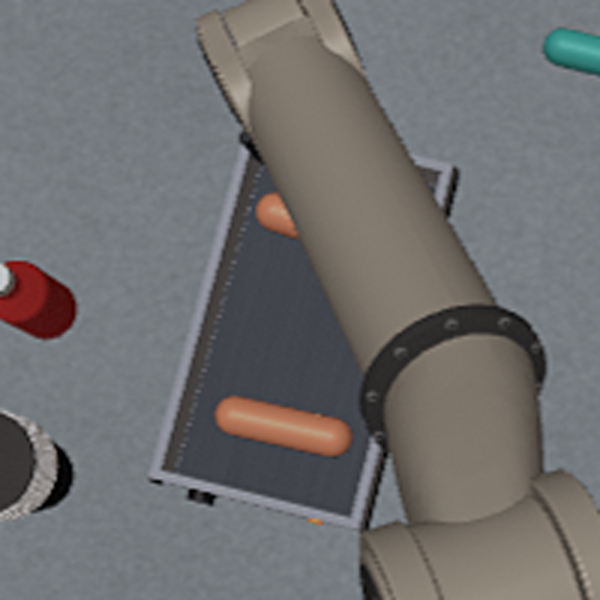

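The top crop shows the near sausage pale at (283,425) and the left end of the far one, undisturbed, at (278,212). The arm covers the rest.

Call:
jog_arm(
  series=[
    [[0,0,0],[0,0,0.5],0.3],
    [[0,0,0],[0,0,0.5],0.3],
    [[0,0,0],[0,0,0.3],0.3],
    [[0,0,0],[0,0,0],0.3],
    [[0,0,0],[-0.5,0,0],0.3],
    [[0,0,0],[-0.5,0,0],0.3],
    [[0,0,0],[-0.5,0,0],0.3],
    [[0,0,0],[-0.5,0,0],0.3],
    [[0,0,0],[-0.5,0,0],0.3],
    [[0,0,0],[0,0,0],0.3],
  ],
)

```text
time: 6.2
ee_pos: [0.6785, 0.1664, 0.0153]
eef_rot: [0.986, -0.166, -0.0, 0.0]
ft_force: [-0.3, 0.0, 0.7]
grip_width: 0.0599
finger_force: 0.0
```

```bash
cat >> h.py <<'E'
def saus(name,f=None):
    p,r,o=pose();s=snap(name,f)
    if name=='wrist':
        T=np.eye(4);T[:3,:3]=r.as_matrix();T[:3,3]=p;T=T@s['mount']
    else: T=s['T']
    P=pts(s,T);hsv=cv2.cvtColor(s['frame'],cv2.COLOR_RGB2HSV)
    W=np.array([.576,.1785]);a=np.radians(-14.3);u=np.array([np.cos(a),np.sin(a)]);v=np.array([-u[1],u[0]])
    q=(P[...,:2]-W);U=q@u;V=q@v
    m=((abs(U)<.148)&(abs(V)<.079)&(P[...,2]<.056)&(P[...,2]>.026)&(hsv[...,1]>60)).astype(np.uint8)
    k,L,st,ce=cv2.connectedComponentsWithStats(m)
    for i in range(1,k):
        if st[i,4]>100:
            Q=P[L==i];c=cv2.minAreaRect(Q[:,:2].astype(np.float32));d=np.array(c[0])-W
            print(name,st[i],'c',np.round(c[0],4),'sz',np.round(c[1],3),round(c[2],1),'uv',(d@u).round(4),(d@v).round(4),'V med',np.median(hsv[L==i][:,2]))
    return s
E
python3 -c "
from h import *
go(.701,.157,.012)
saus('scene','s1.png');saus('wrist')"
```

```text
t 6.2 pos [0.6785 0.1664 0.0153] yaw x -19.14 zaxis [-0.001  0.    -1.   ] w 0.0599 F [-0.3  0.   0.7]
tool shift cm [2.43 0.15 0.33]
scene [344 212  31  21 363] c [0.4992 0.2139] sz [0.085 0.031] 76.2 uv -0.0831 0.0154 V med 176.0
wrist [ 203  302  158   89 9655] c [0.6648 0.1714] sz [0.067 0.048] 72.5 uv 0.0878 0.015 V med 253.0
```

View pics/s1.png

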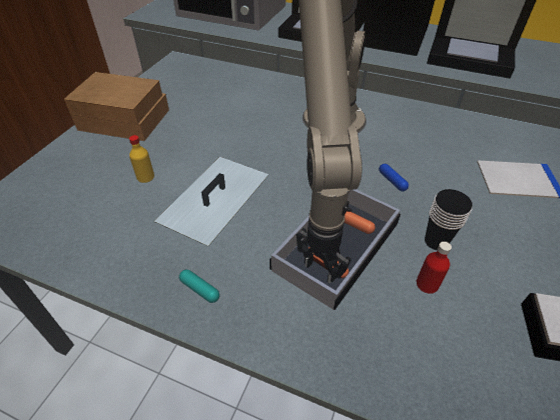

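The scene view shows the gripper down in the far end at about (325,260), with the near sausage at (358,220). A wrist close-up will show the contact.

```bash
python3 -c "
from h import *
saus('wrist','w1.png')"
```

```text
wrist [ 203  306  158   85 9128] c [0.6642 0.1713] sz [0.068 0.046] 72.1 uv 0.0873 0.0148 V med 232.0
```

View pics/w1.png

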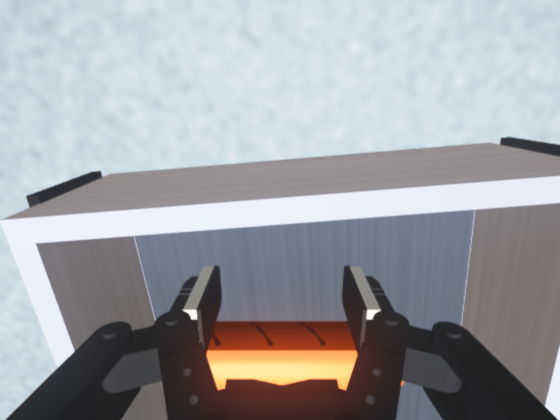

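The wrist view shows the sausage between the fingers. Its browned strip with grill marks is already coming up on the rear side, at (285,335), so it's rolling in the right direction.

Call:
jog_arm(
  series=[
    [[0,0,0],[-0.4,0,0],0.3],
    [[0,0,0],[-0.4,0,0],0.3],
    [[0,0,0],[-0.4,0,0],0.3],
    [[0,0,0],[-0.4,0,0],0.3],
    [[0,0,0],[-0.4,0,0],0.3],
    [[0,0,0],[-0.4,0,0],0.3],
    [[0,0,0],[-0.4,0,0],0.3],
    [[0,0,0],[-0.4,0,0],0.3],
    [[0,0,0],[-0.4,0,0],0.3],
    [[0,0,0],[0,0,0],0.3],
  ],
)

```text
time: 7.35
ee_pos: [0.6447, 0.1781, 0.0152]
eef_rot: [0.986, -0.166, -0.0, 0.0]
ft_force: [0.2, -0.2, -0.3]
grip_width: 0.0599
finger_force: 0.0
```

Call:
jog_arm(
  series=[
    [[0,0,0],[0.5,0,0],0.3],
    [[0,0,0],[1,0,0],0.3],
    [[0,0,0],[1,0,0],0.3],
    [[0,0,0],[0,0,-2],0.3],
    [[0,0,0],[0,0,-3],0.3],
    [[0,0,0],[0,0,-3],0.3],
    [[0,0,0],[0,0,-3],0.3],
    [[0,0,0],[0,0,-3],0.3],
    [[0,0,0],[0,0,-2],0.3],
    [[0,0,0],[0,0,0],0.3],
  ],
)

```text
time: 8.35
ee_pos: [0.6724, 0.1695, 0.1795]
eef_rot: [0.986, -0.167, 0.004, -0.002]
ft_force: [1.0, 0.8, -0.3]
grip_width: 0.0598
finger_force: 0.0
```

```bash
python3 -c "
from h import *
go(.62,.187,.17)
saus('wrist','w2.png')"
```

```text
t 8.35 pos [0.6724 0.1695 0.1795] yaw x -19.27 zaxis [ 0.008  0.002 -1.   ] w 0.0598 F [ 1.   0.8 -0.3]
tool shift cm [-5.53  0.08  0.91]
wrist [ 226  240  120   34 3818] c [0.6148 0.1862] sz [0.118 0.03 ] 70.7 uv 0.0357 0.0171 V med 245.0
wrist [ 257  335  101   38 3076] c [0.4937 0.2042] sz [0.109 0.03 ] 77.4 uv -0.0861 0.0046 V med 253.0
```

View pics/w2.png

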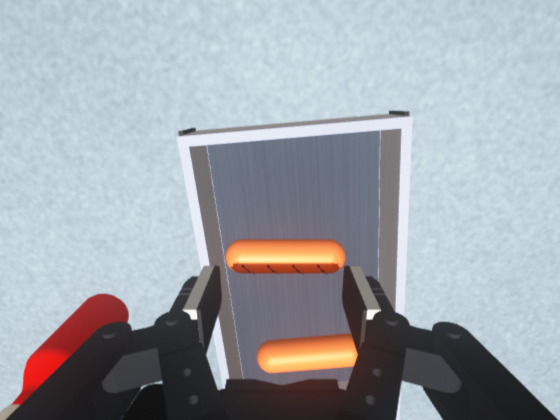

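The wrist view shows the far sausage now mid-well at (286,256), with its marks along its lower edge at (290,268). I'll measure the roll angle from the pixel points around its axis.

```bash
cat >> h.py <<'E'
def roll(name,c0,axdeg,L=.05,s=None):
    """angles about sausage axis, 0=up, + toward +u (away from robot)"""
    p,r,o=pose();s=snap(name)
    if name=='wrist':
        T=np.eye(4);T[:3,:3]=r.as_matrix();T[:3,3]=p;T=T@s['mount']
    else: T=s['T']
    P=pts(s,T).reshape(-1,3);C=s['frame'].reshape(-1,3).astype(int);hsv=cv2.cvtColor(s['frame'],cv2.COLOR_RGB2HSV).reshape(-1,3)
    a=np.radians(axdeg);ax=np.array([np.cos(a),np.sin(a)]);pe=np.array([np.sin(a),-np.cos(a)])
    d=P[:,:2]-c0;l=d@ax;w=d@pe
    m=(abs(l)<L)&(abs(w)<.03)&(P[:,2]>.02)&(P[:,2]<.06)&(hsv[:,1]>100)
    w,z,C,V=w[m],P[m,2],C[m],hsv[m,2]
    from scipy.optimize import least_squares
    f=least_squares(lambda q:np.hypot(w-q[0],z-q[1])-.017,[0,.031],loss='soft_l1',f_scale=.002)
    cc=np.array(c0)+f.x[0]*pe;print(name,'centre',cc.round(4),'z',f.x[1].round(4),'res',np.std(f.fun).round(4),m.sum(),'T cam',T[:3,3].round(3))
    A=np.degrees(np.arctan2(w-f.x[0],z-f.x[1]))
    for b in range(-120,120,10):
        k=(A>=b)&(A<b+10)
        if k.sum()>5: print(b,k.sum(),np.median(C[k],0).astype(int))
E
python3 -c "
from h import *
roll('wrist',(.615,.186),71)
roll('scene',(.615,.186),71)"
```

```text
wrist centre [0.6123 0.1869] z 0.0329 res 0.0007 3224 T cam [0.75  0.142 0.322]
-40 139 [139  62  46]
-30 202 [158  59  31]
-20 237 [168  62  31]
-10 285 [180  69  36]
0 316 [224 109  63]
10 134 [255 226 146]
20 262 [255 214 135]
30 311 [255 192 113]
40 294 [253 171  95]
50 288 [250 155  88]
60 245 [244 142  80]
70 205 [228 122  72]
80 143 [207 106  63]
90 105 [187  95  59]
100 54 [166  88  60]
scene centre [0.6139 0.1864] z 0.0296 res 0.0015 510 T cam [1.246 0.289 0.834]
-40 17 [72 32 24]
-30 18 [75 30 22]
-20 30 [76 31 23]
-10 37 [97 45 33]
0 44 [192 105  72]
10 44 [212 123  86]
20 46 [200 112  78]
30 47 [187 102  71]
40 47 [175  96  66]
50 41 [159  86  59]
60 43 [140  75  53]
70 37 [119  64  46]
80 28 [96 53 39]
90 19 [84 51 40]
```

Call:
jog_arm(
  series=[
    [[0,0,-6.5],[0,0,0],0.3],
    [[0,0,0],[-2.8,0.08,0],0.3],
    [[0,0,0],[-2.8,0.08,0],0.3],
    [[0,0,0],[-2.8,0.08,0],0.3],
    [[0,0,0],[-2.8,0.08,0],0.3],
    [[0,0,0],[-2.8,0.08,0],0.3],
    [[0,0,0],[-2.8,0.08,0],0.3],
    [[0,0,0],[-2.8,0.08,0],0.3],
    [[0,0,0],[-2.7,0.08,0],0.3],
    [[0,0,0],[0,0,0],0.3],
  ],
)

```text
time: 9.5
ee_pos: [0.4459, 0.2125, 0.1736]
eef_rot: [0.994, -0.109, -0.002, 0.001]
ft_force: [-0.5, -0.3, -0.2]
grip_width: 0.0594
finger_force: 0.0
```

```bash
python3 -c "
from h import *
go(.4535,.212,.015)
roll('wrist',(.613,.1867),71)
roll('wrist',(.4925,.2035),77.3,.04)
roll('scene',(.613,.1867),71)
"
```

```text
t 9.5 pos [0.4459 0.2125 0.1736] yaw x -12.47 zaxis [-0.005 -0.002 -1.   ] w 0.0594 F [-0.5 -0.3 -0.2]
tool shift cm [ 0.82 -0.16 15.86]
wrist centre [0.6128 0.1868] z 0.0338 res 0.0006 1049 T cam [0.528 0.195 0.318]
-100 34 [127  81  71]
-90 186 [146  76  47]
-80 245 [176  88  50]
-70 224 [191  94  52]
-60 217 [101  37  18]
-50 130 [114  40  18]
-40 13 [125  43  19]
wrist centre [0.4909 0.2039] z 0.0328 res 0.0006 3364 T cam [0.53  0.194 0.318]
-80 7 [166 109 100]
-70 73 [194 112  87]
-60 119 [232 125  75]
-50 190 [246 145  82]
-40 231 [252 161  90]
-30 268 [254 174  97]
-20 315 [255 187 106]
-10 320 [255 213 131]
0 165 [255 229 151]
10 199 [255 223 143]
20 334 [255 196 114]
30 311 [254 180 100]
40 266 [253 169  93]
50 223 [250 154  86]
60 175 [243 138  78]
70 114 [230 122  71]
80 46 [205 111  74]
90 8 [193 109  82]
scene centre [0.614  0.1864] z 0.0297 res 0.0015 511 T cam [1.246 0.289 0.834]
-40 14 [70 30 23]
-30 29 [74 30 24]
-20 28 [78 32 24]
-10 39 [107  50  35]
0 35 [189 105  71]
10 49 [210 121  86]
20 41 [200 112  78]
30 50 [188 102  72]
40 48 [175  96  66]
50 42 [159  85  60]
60 38 [140  76  54]
70 40 [117  64  46]
80 29 [95 54 41]
90 23 [83 50 40]
```

The near-sausage measurement confirms it's still pale side up. The far one's brown spans -61° to +2°, so it's 30° over-rolled and needs about 9 mm back outward. I'll do that first.

Call:
jog_arm(
  series=[
    [[0,0,6.7],[0,0,0],0.3],
    [[0,0,0],[2.52,-0.61,0],0.3],
    [[0,0,0],[2.52,-0.61,0],0.3],
    [[0,0,0],[2.52,-0.61,0],0.3],
    [[0,0,0],[2.52,-0.61,0],0.3],
    [[0,0,0],[2.52,-0.61,0],0.3],
    [[0,0,0],[0,0,2.5],0.3],
    [[0,0,0],[0,0,2.5],0.3],
    [[0,0,0],[0,0,2.5],0.3],
    [[0,0,0],[0,0,0],0.3],
  ],
)

```text
time: 10.65
ee_pos: [0.5771, 0.1968, 0.0957]
eef_rot: [0.986, -0.169, -0.004, 0.002]
ft_force: [-0.3, -0.7, 0.0]
grip_width: 0.0599
finger_force: 0.0
```

```bash
python3 -c "
from h import *
go(.575,.200,.015)"
```

```text
t 10.65 pos [0.5771 0.1968 0.0957] yaw x -19.48 zaxis [-0.008 -0.003 -1.   ] w 0.0599 F [-0.3 -0.7  0. ]
tool shift cm [-0.26 -0.28  8.07]
```

Call:
jog_arm(
  series=[
    [[0,0,0],[-0.2,-0.1,1.0],0.3],
    [[0,0,0],[0,-0.1,1.2],0.3],
    [[0,0,0],[0,0,1.2],0.3],
    [[0,0,0],[0,0,1.2],0.3],
    [[0,0,0],[0,0,1.1],0.3],
    [[0,0,0],[0,0,1.0],0.3],
    [[0,0,0],[0,0,0.8],0.3],
    [[0,0,0],[0,0,0.5],0.3],
    [[0,0,0],[0,0,0],0.3],
    [[0,0,0],[0,0,0],0.3],
  ],
)

```text
time: 11.65
ee_pos: [0.5782, 0.2017, 0.0205]
eef_rot: [0.986, -0.168, 0.0, -0.0]
ft_force: [0.4, 0.2, 0.2]
grip_width: 0.0598
finger_force: 0.0
```

```bash
python3 -c "
from h import *
go(.5903,.1945,.015)
roll('scene',(.613,.1867),71)"
```

```text
t 11.65 pos [0.5782 0.2017 0.0205] yaw x -19.39 zaxis [ 0.  0. -1.] w 0.0598 F [0.4 0.2 0.2]
tool shift cm [1.38 0.28 0.55]
scene centre [0.6139 0.1864] z 0.0298 res 0.0016 509 T cam [1.246 0.289 0.834]
-50 6 [64 31 26]
-40 14 [70 31 23]
-30 20 [75 32 24]
-20 31 [76 33 24]
-10 37 [94 42 31]
0 36 [190 103  72]
10 49 [209 121  84]
20 45 [198 111  77]
30 50 [187 102  71]
40 46 [172  93  64]
50 40 [157  85  59]
60 38 [140  75  53]
70 41 [118  64  45]
80 30 [97 55 40]
90 20 [82 48 38]
```

Call:
jog_arm(
  series=[
    [[0,0,0],[0,0,0.4],0.3],
    [[0,0,0],[0.3,0,0],0.3],
    [[0,0,0],[0.3,0,0],0.3],
    [[0,0,0],[0.3,0,0],0.3],
    [[0,0,0],[0.2,0,0],0.3],
    [[0,0,0],[0.2,0,0],0.3],
    [[0,0,0],[0,0,0],0.3],
    [[0,0,0],[0,0,0],0.3],
    [[0,0,0],[0,0,0],0.3],
    [[0,0,0],[0,0,0],0.3],
  ],
)

```text
time: 12.7
ee_pos: [0.59, 0.1969, 0.0161]
eef_rot: [0.986, -0.169, -0.0, 0.0]
ft_force: [-1.1, -1.7, -0.2]
grip_width: 0.0597
finger_force: 0.0
```

```bash
python3 -c "
from h import *
go(.5903,.1945,.015)
roll('scene',(.618,.185),71)"
```

```text
t 12.7 pos [0.59   0.1969 0.0161] yaw x -19.4 zaxis [-0.    -0.001 -1.   ] w 0.0597 F [-1.1 -1.7 -0.2]
tool shift cm [0.11 0.21 0.11]
scene centre [0.6183 0.1849] z 0.0299 res 0.0016 518 T cam [1.246 0.289 0.834]
-40 11 [73 33 27]
-30 22 [74 31 22]
-20 29 [77 34 25]
-10 34 [81 35 26]
0 45 [85 38 28]
10 46 [117  59  42]
20 47 [198 111  77]
30 49 [188 103  72]
40 46 [175  94  65]
50 49 [159  85  59]
60 41 [138  74  52]
70 32 [117  62  46]
80 31 [97 54 39]
90 23 [81 49 40]
```

Call:
jog_arm(
  series=[
    [[0,0,0],[0.2,0,0],0.3],
    [[0,0,0],[0.15,0,0],0.3],
    [[0,0,0],[0.1,0,0],0.3],
    [[0,0,0],[0,0,0],0.3],
    [[0,0,0],[0,0,0],0.3],
    [[0,0,0],[-0.4,0,0],0.3],
    [[0,0,0],[-0.6,0,0],0.3],
    [[0,0,0],[0,0,0],0.3],
    [[0,0,0],[0,0,0],0.3],
    [[0,0,0],[0,0,0],0.3],
  ],
)

```text
time: 13.75
ee_pos: [0.5834, 0.1986, 0.0157]
eef_rot: [0.986, -0.168, -0.001, 0.001]
ft_force: [-3.9, -4.6, 0.1]
grip_width: 0.0598
finger_force: 0.0
```

```bash
python3 -c "
from h import *
go(.45,.213,.13)
roll('scene',(.622,.184),71)"
```

```text
t 13.75 pos [0.5834 0.1986 0.0157] yaw x -19.35 zaxis [-0.003 -0.002 -1.   ] w 0.0598 F [-3.9 -4.6  0.1]
tool shift cm [-13.09   3.09 -11.4 ]
scene centre [0.6219 0.184 ] z 0.0299 res 0.0015 514 T cam [1.246 0.289 0.834]
-50 10 [101  54  39]
-40 8 [98 48 34]
-30 23 [79 35 26]
-20 27 [75 31 24]
-10 36 [79 34 25]
0 41 [87 38 28]
10 45 [83 39 29]
20 45 [87 40 29]
30 51 [179  96  66]
40 44 [177  96  66]
50 46 [160  86  60]
60 39 [140  77  54]
70 39 [119  63  47]
80 30 [100  54  40]
90 23 [86 48 37]
```

Call:
jog_arm(
  series=[
    [[0,0,0],[0,0,-2],0.3],
    [[0,0,0],[0,0,-3],0.3],
    [[0,0,0],[0,0,-3],0.3],
    [[0,0,0],[0,0,-2],0.3],
    [[0,0,-6.65],[0,0,0],0.3],
    [[0,0,0],[-3.2,0.37,0],0.3],
    [[0,0,0],[-3.2,0.37,0],0.3],
    [[0,0,0],[-3.2,0.37,0],0.3],
    [[0,0,0],[-3.3,0.37,0],0.3],
    [[0,0,0],[0,0,0],0.3],
  ],
)

```text
time: 14.8
ee_pos: [0.4515, 0.2158, 0.1163]
eef_rot: [0.994, -0.108, -0.001, -0.0]
ft_force: [0.3, -0.4, -0.1]
grip_width: 0.0599
finger_force: 0.0
```

```bash
python3 -c "
from h import *
go(.4538,.2123,.015)
roll('wrist',(.491,.2039),77.3,.04)"
```

```text
t 14.8 pos [0.4515 0.2158 0.1163] yaw x -12.4 zaxis [-0.001  0.001 -1.   ] w 0.0599 F [ 0.3 -0.4 -0.1]
tool shift cm [ 0.32  0.3  10.13]
wrist centre [0.4909 0.2039] z 0.0328 res 0.0005 4865 T cam [0.534 0.198 0.261]
-70 76 [210 123 102]
-60 174 [241 136  82]
-50 256 [251 158  89]
-40 326 [254 174  97]
-30 404 [255 187 104]
-20 478 [255 199 112]
-10 490 [255 220 134]
0 97 [255 231 151]
10 168 [255 229 147]
20 528 [255 210 123]
30 487 [255 193 107]
40 428 [254 180 100]
50 354 [253 165  93]
60 281 [249 149  84]
70 196 [239 132  75]
80 105 [222 116  73]
90 16 [209 114  79]
```

Call:
jog_arm(
  series=[
    [[0,0,0],[0.2,0.15,1.2],0.3],
    [[0,0,0],[0.1,0.15,1.4],0.3],
    [[0,0,0],[0,0,1.4],0.3],
    [[0,0,0],[0,0,1.4],0.3],
    [[0,0,0],[0,0,1.3],0.3],
    [[0,0,0],[0,0,1.2],0.3],
    [[0,0,0],[0,0,1.0],0.3],
    [[0,0,0],[0,0,0.7],0.3],
    [[0,0,0],[0,0,0.5],0.3],
    [[0,0,0],[0,0,0],0.3],
  ],
)

```text
time: 15.85
ee_pos: [0.4579, 0.2094, 0.0148]
eef_rot: [0.994, -0.111, -0.0, 0.0]
ft_force: [0.3, 0.7, 0.1]
grip_width: 0.0597
finger_force: 0.0
```

```bash
python3 -c "
from h import *
go(.4538,.2123,.015)"
```

```text
t 15.85 pos [0.4579 0.2094 0.0148] yaw x -12.74 zaxis [-0.001 -0.    -1.   ] w 0.0597 F [0.3 0.7 0.1]
tool shift cm [-0.46 -0.19 -0.02]
```

Call:
jog_arm(
  series=[
    [[0,0,0],[0.4,0,0],0.3],
    [[0,0,0],[0.5,0,0],0.3],
    [[0,0,0],[0.5,0,0],0.3],
    [[0,0,0],[0.5,0,0],0.3],
    [[0,0,0],[0.5,0,0],0.3],
    [[0,0,0],[0.5,0,0],0.3],
    [[0,0,0],[0.5,0,0],0.3],
    [[0,0,0],[0.5,0,0],0.3],
    [[0,0,0],[0.4,0,0],0.3],
    [[0,0,0],[0,0,0],0.3],
  ],
)

```text
time: 16.85
ee_pos: [0.5008, 0.1998, 0.0153]
eef_rot: [0.994, -0.111, 0.0, -0.0]
ft_force: [-0.2, -1.0, 0.4]
grip_width: 0.0598
finger_force: 0.0
```

```bash
python3 -c "
from h import *
go(.4538,.2123,.015)
roll('scene',(.53,.195),77.3,.05)"
```

```text
t 16.85 pos [0.5008 0.1998 0.0153] yaw x -12.79 zaxis [ 0. -0. -1.] w 0.0598 F [-0.2 -1.   0.4]
tool shift cm [-4.86 -0.18  0.02]
scene centre [0.5325 0.1944] z 0.0295 res 0.0018 480 T cam [1.246 0.289 0.834]
-40 7 [70 35 28]
-30 22 [78 36 26]
-20 24 [127  60  41]
-10 40 [195 107  74]
0 27 [208 119  82]
10 41 [210 124  87]
20 37 [206 119  84]
30 47 [190 105  73]
40 44 [175  95  66]
50 35 [160  85  59]
60 44 [142  77  54]
70 34 [118  65  46]
80 35 [99 53 39]
90 20 [84 48 38]
100 12 [81 46 35]
```

Call:
jog_arm(
  series=[
    [[0,0,0],[0.3,0,0],0.3],
    [[0,0,0],[0.3,0,0],0.3],
    [[0,0,0],[0.3,0,0],0.3],
    [[0,0,0],[0.2,0,0],0.3],
    [[0,0,0],[0,0,0],0.3],
    [[0,0,0],[0,0,0],0.3],
    [[0,0,0],[0,0,0],0.3],
    [[0,0,0],[0,0,0],0.3],
    [[0,0,0],[0,0,0],0.3],
    [[0,0,0],[0,0,0],0.3],
  ],
)

```text
time: 17.9
ee_pos: [0.5108, 0.1976, 0.0153]
eef_rot: [0.994, -0.111, 0.0, 0.0]
ft_force: [-0.2, 0.4, 0.6]
grip_width: 0.0596
finger_force: 0.0
```

```bash
python3 -c "
from h import *
go(.4538,.2123,.015)
roll('scene',(.543,.192),77.3,.05)"
```

```text
t 17.9 pos [0.5108 0.1976 0.0153] yaw x -12.73 zaxis [-0. -0. -1.] w 0.0596 F [-0.2  0.4  0.6]
tool shift cm [-5.88 -0.17  0.03]
scene centre [0.541  0.1924] z 0.0298 res 0.0019 481 T cam [1.246 0.289 0.834]
-30 17 [78 32 23]
-20 22 [75 32 24]
-10 32 [80 33 24]
0 36 [87 40 29]
10 38 [120  59  40]
20 47 [199 115  79]
30 39 [193 109  75]
40 47 [178  97  67]
50 43 [162  86  60]
60 39 [143  76  55]
70 37 [124  67  48]
80 32 [103  54  41]
90 23 [89 51 39]
100 14 [77 48 40]
```

Call:
jog_arm(
  series=[
    [[0,0,0],[0.2,0,0],0.3],
    [[0,0,0],[0.15,0,0],0.3],
    [[0,0,0],[0.1,0,0],0.3],
    [[0,0,0],[0,0,0],0.3],
    [[0,0,0],[0,0,0],0.3],
    [[0,0,0],[-0.4,0,0],0.3],
    [[0,0,0],[-0.6,0,0],0.3],
    [[0,0,0],[-1,0,0],0.3],
    [[0,0,0],[0,0,0],0.3],
    [[0,0,0],[0,0,0],0.3],
  ],
)

```text
time: 18.95
ee_pos: [0.4953, 0.2012, 0.0153]
eef_rot: [0.994, -0.111, 0.0, 0.0]
ft_force: [0.4, 0.3, -0.1]
grip_width: 0.0598
finger_force: 0.0
```

```bash
python3 -c "
from h import *
go(.4538,.2123,.015)
roll('scene',(.547,.191),77.3,.05)
roll('scene',(.622,.184),71,.05)"
```

```text
t 18.95 pos [0.4953 0.2012 0.0153] yaw x -12.69 zaxis [ 0. -0. -1.] w 0.0598 F [ 0.4  0.3 -0.1]
tool shift cm [-4.29 -0.17  0.03]
scene centre [0.5448 0.1915] z 0.0299 res 0.0019 485 T cam [1.246 0.289 0.834]
-40 7 [90 42 31]
-30 17 [78 35 25]
-20 20 [77 32 23]
-10 35 [82 35 26]
0 32 [89 40 29]
10 41 [91 42 31]
20 44 [95 45 33]
30 45 [188 102  71]
40 41 [179  99  68]
50 44 [164  88  62]
60 38 [143  78  54]
70 43 [122  65  47]
80 27 [104  58  42]
90 27 [89 49 38]
100 14 [80 47 39]
scene centre [0.6221 0.184 ] z 0.0298 res 0.0015 516 T cam [1.246 0.289 0.834]
-50 7 [102  54  41]
-40 17 [97 46 32]
-30 15 [76 34 24]
-20 31 [78 33 24]
-10 33 [82 35 26]
0 43 [87 39 28]
10 46 [87 39 29]
20 49 [97 45 31]
30 47 [183  99  68]
40 45 [177  96  67]
50 47 [159  86  61]
60 38 [140  77  54]
70 38 [116  64  46]
80 32 [97 53 40]
90 18 [87 49 39]
100 6 [75 48 40]
```

Call:
jog_arm(
  series=[
    [[0,0,0],[0,0,-2],0.3],
    [[0,0,0],[0,0,-3.5],0.3],
    [[0,0,0],[0,0,-4],0.3],
    [[0,0,0],[0,0,-4],0.3],
    [[0,0,0],[0,0,-4],0.3],
    [[0,0,0],[0,0,-3.5],0.1],
    [[0,0,-6.5],[0,0,0],0],
    [[0,0,0],[0.39,4,0],0],
    [[0,0,0],[0.39,4,0],0],
    [[0,0,0],[0.39,4,0],0],
  ],
)

```text
time: 20.05
ee_pos: [0.4944, 0.0791, 0.2255]
eef_rot: [0.999, -0.054, 0.0, 0.0]
ft_force: [1.0, -0.5, -0.2]
grip_width: 0.0853
finger_force: 0.0
```

Call:
jog_arm(
  series=[
    [[0,0,0],[0.39,4,0],0],
    [[0,0,0],[0.39,4,0],0],
    [[0,0,0],[0.39,4,0],0],
    [[0,0,0],[0.39,4,0],0],
    [[0,0,0],[0.39,4,0],0],
    [[0,0,0],[0.39,4,0],0],
    [[0,0,0],[0.39,4,0],0],
    [[0,0,0],[0,0,0],0],
    [[0,0,0],[0,0,0],0],
    [[0,0,0],[0,0,0],0],
  ],
)

```text
time: 21.05
ee_pos: [0.4912, -0.1994, 0.2252]
eef_rot: [0.999, -0.054, -0.0, -0.0]
ft_force: [-0.2, 0.2, 0.3]
grip_width: 0.0854
finger_force: 0.0
```

```bash
cat >> h.py <<'E'
def rects(name,f=None):
    p,r,o=pose();s=snap(name,f)
    if name=='wrist':
        T=np.eye(4);T[:3,:3]=r.as_matrix();T[:3,3]=p;T=T@s['mount']
    else: T=s['T']
    P=pts(s,T);X,Y,Z=[P[...,i] for i in range(3)];hsv=cv2.cvtColor(s['frame'],cv2.COLOR_RGB2HSV)
    def one(m,lab):
        k,L,st,_=cv2.connectedComponentsWithStats(m.astype(np.uint8))
        if k<2: return
        Q=P[L==1+np.argmax(st[1:,4])];c=cv2.minAreaRect(Q[:,:2].astype(np.float32))
        print(name,lab,len(Q),np.round(c[0],4),np.round(c[1],4),round(c[2],2),'z',np.median(Q[:,2]).round(4))
    lr=(Y<-.03)&(Y>-.37)&(X>.34)&(X<.72)
    one(lr&(Z>.045)&(Z<.075)&(hsv[...,2]<110),'handle');one(lr&(Z>.004)&(Z<.02)&(hsv[...,2]>120),'lid')
    one((X>.35)&(X<.8)&(Y>.03)&(Y<.33)&(Z>.06)&(Z<.08),'rim')
E
python3 -c "
from h import *
go(.532,-.203,.055)
rects('wrist','w3.png');rects('scene');rects('top')"
```

```text
t 21.05 pos [ 0.4912 -0.1994  0.2252] yaw x -6.14 zaxis [-0.     0.001 -1.   ] w 0.0854 F [-0.2  0.2  0.3]
tool shift cm [ 4.09 -0.07 17.02]
wrist handle 1547 [ 0.534  -0.2017] [0.0149 0.0897] 84.05 z 0.0638
wrist lid 42875 [ 0.521  -0.1992] [0.1831 0.294 ] 83.9 z 0.0119
scene handle 187 [ 0.5355 -0.2028] [0.0165 0.0925] 84.03 z 0.0592
scene lid 4499 [ 0.5342 -0.2042] [0.1837 0.3241] 84.43 z 0.0089
scene rim 1479 [0.5775 0.1782] [0.1819 0.3253] 75.6 z 0.0679
top handle 74 [ 0.5589 -0.2045] [0.0143 0.0349] 85.11 z 0.0613
top lid 6064 [ 0.5346 -0.1914] [0.1798 0.3351] 79.1 z 0.0103
top rim 1429 [0.5753 0.1775] [0.1842 0.3206] 75.57 z 0.07
```

View pics/w3.png

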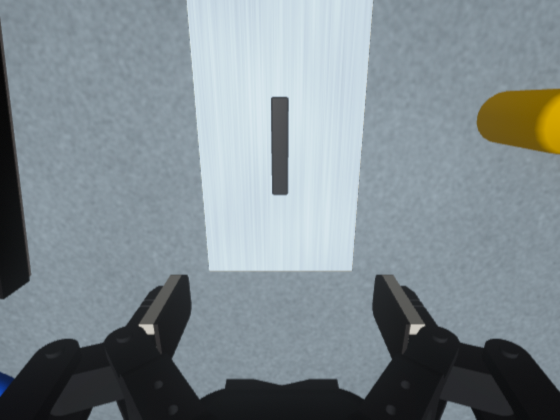

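The wrist view shows the handle upright in the image at (280,146), aligned with the tool's x and centred between the fingers. The mustard is well clear at (520,122).

Call:
jog_arm(
  series=[
    [[0,0,0],[1.1,-0.05,0],0],
    [[0,0,0],[1.1,-0.05,0],0],
    [[0,0,0],[1.1,-0.05,2],0],
    [[0,0,0],[1.0,-0.05,3],0],
    [[0,0,0],[0,0,3],0],
    [[0,0,0],[0,0,3],0],
    [[0,0,0],[0,0,2.5],0],
    [[0,0,0],[0,0,2],0],
    [[0,0,0],[0,0,1.7],0],
    [[0,0,0],[0,0,0],0],
  ],
)

```text
time: 22.2
ee_pos: [0.533, -0.2025, 0.0507]
eef_rot: [0.999, -0.054, -0.002, -0.001]
ft_force: [-0.7, -0.8, 0.7]
grip_width: 0.0852
finger_force: 0.0
```

```bash
python3 -c "
from h import *
go(.534,-.202,.037)"
```

```text
t 22.2 pos [ 0.533  -0.2025  0.0507] yaw x -6.19 zaxis [-0.005  0.002 -1.   ] w 0.0852 F [-0.7 -0.8  0.7]
tool shift cm [ 0.1  -0.06  1.37]
```

Fine alignment; lower the rest and grip.

Call:
jog_arm(
  series=[
    [[0,0,0],[0.1,0,0.7],0],
    [[0,0,0],[0,0,0.5],0],
    [[0,0,0],[0,0,0],0],
    [[0,0,0],[0,0,0],0.9],
    [[0,0,0],[0,0,0],0.9],
    [[0,0,0],[0,0,0],0.9],
    [[0,0,0],[0,0,0],0.9],
    [[0,0,0],[0,0,0],0.9],
    [[0,0,0],[0,0,0],0.9],
    [[0,0,0],[0,0,0],0.9],
  ],
  grip_force=60,
)

```text
time: 23.2
ee_pos: [0.5353, -0.2035, 0.0418]
eef_rot: [0.999, -0.054, 0.0, 0.0]
ft_force: [-1.0, 1.5, 3.5]
grip_width: 0.0145
finger_force: 60.7
```

```bash
python3 -c "
from h import *
go(.534,-.202,.037)
rects('scene')"
```

```text
t 23.2 pos [ 0.5353 -0.2035  0.0418] yaw x -6.23 zaxis [ 0.001 -0.    -1.   ] w 0.0145 F [-1.   1.5  3.5]
tool shift cm [-0.14 -0.13  0.48]
scene handle 174 [ 0.5519 -0.2089] [0.0379 0.0545] 62.61 z 0.0604
scene lid 4083 [ 0.5338 -0.2049] [0.1824 0.3237] 83.76 z 0.0089
scene rim 1488 [0.5781 0.178 ] [0.1817 0.3243] 75.55 z 0.0678
```

Call:
jog_arm(
  series=[
    [[0,0,0],[0,0,-0.5],0.9],
    [[0,0,0],[0,0,-1],0.9],
    [[0,0,0],[0,0,-1.5],0.9],
    [[0,0,0],[0,0,-2],0.9],
    [[0,0,0],[0,0,-2],0.9],
    [[0,0,0],[0,0,-2],0.9],
    [[0,0,0],[0,0,-1.5],0.9],
    [[0,0,0],[0,0,-1],0.9],
    [[0,0,0],[0,0,-0.5],0.9],
    [[0,0,0],[0,0,0],0.9],
  ],
)

```text
time: 24.25
ee_pos: [0.5351, -0.2038, 0.162]
eef_rot: [0.999, -0.055, 0.001, 0.0]
ft_force: [-0.3, -0.1, -4.1]
grip_width: 0.0148
finger_force: 59.7
```

Call:
jog_arm(
  series=[
    [[0,0,2.7],[0,0,0],0.9],
    [[0,0,2.7],[0,0,0],0.9],
    [[0,0,2.7],[0,0,0],0.9],
    [[0,0,0],[-0.2,-1.2,0],0.9],
    [[0,0,0],[-0.3,-2,0],0.9],
    [[0,0,0],[-0.4,-2.8,0],0.9],
    [[0,0,0],[-0.4,-3,0],0.9],
    [[0,0,0],[-0.4,-3,0],0.9],
    [[0,0,0],[-0.4,-3,0],0.9],
    [[0,0,0],[-0.4,-3,0],0.9],
  ],
)

```text
time: 25.25
ee_pos: [0.5546, -0.0206, 0.1607]
eef_rot: [0.992, -0.124, -0.001, -0.0]
ft_force: [0.6, 0.2, -4.4]
grip_width: 0.0145
finger_force: 59.7
```

```bash
python3 -c "
from h import *
go(.5795,.1785,.16)"
```

```text
t 25.25 pos [ 0.5546 -0.0206  0.1607] yaw x -14.22 zaxis [-0.001  0.    -1.   ] w 0.0145 F [ 0.6  0.2 -4.4]
tool shift cm [ -2.48 -19.91   0.07]
```

Call:
jog_arm(
  series=[
    [[0,0,0],[-0.4,-3,0],0.9],
    [[0,0,0],[-0.4,-3,0],0.9],
    [[0,0,0],[-0.4,-3,0],0.9],
    [[0,0,0],[-0.4,-3,0],0.9],
    [[0,0,0],[-0.4,-3,0],0.9],
    [[0,0,0],[-0.3,-2.5,0],0.9],
    [[0,0,0],[-0.2,-1.5,0],0.9],
    [[0,0,0],[-0.1,-1,0],0.9],
    [[0,0,0],[0,0,0],0.9],
    [[0,0,0],[0,0,0],0.9],
  ],
)

```text
time: 26.25
ee_pos: [0.5796, 0.1756, 0.161]
eef_rot: [0.992, -0.125, -0.0, 0.001]
ft_force: [0.2, -1.1, -3.5]
grip_width: 0.0148
finger_force: 59.7
```

```bash
cat >> h.py <<'E'
def lidcheck(name,zl,f=None):
    s=snap(name,f);P=pts(s,s['T']);X,Y,Z=[P[...,i] for i in range(3)];hsv=cv2.cvtColor(s['frame'],cv2.COLOR_RGB2HSV)
    m=(X>.35)&(X<.8)&(Y>.03)&(Y<.34)&(abs(Z-zl)<.012)&(hsv[...,1]<70)&(hsv[...,2]>100)
    k,L,st,_=cv2.connectedComponentsWithStats(m.astype(np.uint8));Q=P[L==1+np.argmax(st[1:,4])]
    c=cv2.minAreaRect(Q[:,:2].astype(np.float32));A=np.c_[Q[:,:2]-Q[:,:2].mean(0),np.ones(len(Q))]
    g=np.linalg.lstsq(A,Q[:,2],rcond=None)[0]
    print(name,'lid',len(Q),np.round(c[0],4),np.round(c[1],4),round(c[2],2),'z',np.median(Q[:,2]).round(4),'tilt deg',np.degrees(g[:2]).round(2))
E
python3 -c "
from h import *
go(.5795,.1785,.106)
lidcheck('top',.13);lidcheck('scene',.13,'s2.png')"
```

```text
t 26.25 pos [0.5796 0.1756 0.161 ] yaw x -14.41 zaxis [-0.001 -0.002 -1.   ] w 0.0148 F [ 0.2 -1.1 -3.5]
tool shift cm [-0.08 -0.29  5.5 ]
top lid 2701 [0.6333 0.1515] [0.1639 0.1982] 75.63 z 0.1297 tilt deg [-0.05 -0.18]
scene lid 6128 [0.5792 0.1736] [0.1808 0.3221] 75.7 z 0.1278 tilt deg [ 0.02 -0.18]
```

View pics/s2.png

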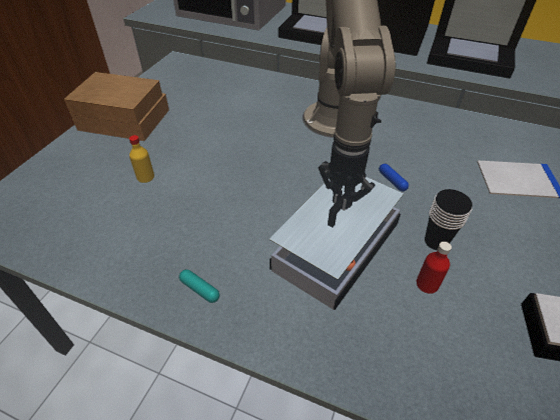

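The scene view shows the lid held level above the warmer, centred at about (337,225). The bottles and cups are untouched. I'll trim a few mm and lower it partway.

Call:
jog_arm(
  series=[
    [[0,0,0],[-0.1,-0.2,0],0.9],
    [[0,0,0],[-0.1,-0.15,0],0.9],
    [[0,0,0],[0,0,0.5],0.9],
    [[0,0,0],[0,0,0.8],0.9],
    [[0,0,0],[0,0,0.8],0.9],
    [[0,0,0],[0,0,0.8],0.9],
    [[0,0,0],[0,0,0.6],0.9],
    [[0,0,0],[0,0,0.5],0.9],
    [[0,0,0],[0,0,0],0.9],
    [[0,0,0],[0,0,0],0.9],
  ],
)

```text
time: 27.35
ee_pos: [0.5787, 0.1811, 0.1213]
eef_rot: [0.992, -0.125, 0.0, 0.0]
ft_force: [0.3, 0.8, -3.5]
grip_width: 0.0148
finger_force: 59.6
```

```bash
python3 -c "
from h import *
go(.5790,.1785,.106)
lidcheck('scene',.089)"
```

```text
t 27.35 pos [0.5787 0.1811 0.1213] yaw x -14.34 zaxis [ 0. -0. -1.] w 0.0148 F [ 0.3  0.8 -3.5]
tool shift cm [0.09 0.25 1.53]
scene lid 5883 [0.5779 0.1792] [0.1819 0.3217] 75.78 z 0.0881 tilt deg [ 0.04 -0.09]
```

Call:
jog_arm(
  series=[
    [[0,0,0],[0,0.15,0],0.9],
    [[0,0,0],[0,0,0.2],0.9],
    [[0,0,0],[0,0,0.2],0.9],
    [[0,0,0],[0,0,0.2],0.9],
    [[0,0,0],[0,0,0.2],0.9],
    [[0,0,0],[0,0,0.2],0.9],
    [[0,0,0],[0,0,0.2],0.9],
    [[0,0,0],[0,0,0.1],0.9],
    [[0,0,0],[0,0,0],0.9],
    [[0,0,0],[0,0,0],0.9],
  ],
)

```text
time: 28.4
ee_pos: [0.5783, 0.1796, 0.1083]
eef_rot: [0.992, -0.125, 0.0, 0.0]
ft_force: [0.4, 0.7, -4.4]
grip_width: 0.0149
finger_force: 59.7
```

```bash
python3 -c "
from h import *
go(.5790,.1785,.106)
lidcheck('scene',.075)"
```

```text
t 28.4 pos [0.5783 0.1796 0.1083] yaw x -14.34 zaxis [ 0. -0. -1.] w 0.0149 F [ 0.4  0.7 -4.4]
tool shift cm [0.1  0.09 0.23]
scene lid 5992 [0.5778 0.1775] [0.1823 0.3231] 75.55 z 0.075 tilt deg [-0.1  -0.23]
```

Call:
jog_arm(
  series=[
    [[0,0,0],[0,0,0.1],0.9],
    [[0,0,0],[0,0,0.05],0.9],
    [[0,0,0],[0,0,0.05],0.9],
    [[0,0,0],[0,0,0.05],0.9],
    [[0,0,0],[0,0,0],0.9],
    [[0,0,0],[0,0,0],0.9],
    [[0,0,0],[0,0,0],0.9],
    [[0,0,0],[0,0,0],0.9],
    [[0,0,0],[0,0,0],0.9],
    [[0,0,0],[0,0,0],0.9],
  ],
)

```text
time: 29.45
ee_pos: [0.5782, 0.1796, 0.1058]
eef_rot: [0.992, -0.125, 0.0, 0.0]
ft_force: [0.2, -0.2, -3.6]
grip_width: 0.0143
finger_force: 59.8
```

```bash
python3 -c "
from h import *
go(.5790,.1785,.106)
lidcheck('scene',.073)"
```

```text
t 29.45 pos [0.5782 0.1796 0.1058] yaw x -14.35 zaxis [ 0. -0. -1.] w 0.0143 F [ 0.2 -0.2 -3.6]
tool shift cm [ 0.1   0.09 -0.02]
scene lid 5919 [0.5774 0.1781] [0.182  0.3234] 75.67 z 0.0725 tilt deg [-0.02 -0.12]
```

Not yet loaded; go on in fine steps until the weight comes off.

Call:
jog_arm(
  series=[
    [[0,0,0],[0,0,0.04],0.9],
    [[0,0,0],[0,0,0.04],0.9],
    [[0,0,0],[0,0,0.04],0.9],
    [[0,0,0],[0,0,0.04],0.9],
    [[0,0,0],[0,0,0],0.9],
    [[0,0,0],[0,0,0],0.9],
    [[0,0,0],[0,0,0],0.9],
    [[0,0,0],[0,0,0],0.9],
    [[0,0,0],[0,0,0],0.9],
    [[0,0,0],[0,0,0],0.9],
  ],
)

```text
time: 30.5
ee_pos: [0.5783, 0.1796, 0.1058]
eef_rot: [0.992, -0.125, 0.0, 0.0]
ft_force: [-5.2, -1.0, 7.8]
grip_width: 0.0147
finger_force: 61.3
```

Call:
jog_arm(
  series=[
    [[0,0,0],[0,0,-0.08],0.9],
    [[0,0,0],[0,0,0],0.9],
    [[0,0,0],[0,0,0],0.7],
    [[0,0,0],[0,0,0],0.6],
    [[0,0,0],[0,0,0],0.4],
    [[0,0,0],[0,0,0],0.2],
    [[0,0,0],[0,0,0],0],
    [[0,0,0],[0,0,0],0],
    [[0,0,0],[0,0,0],0],
    [[0,0,0],[0,0,0],0],
  ],
)

```text
time: 31.5
ee_pos: [0.5782, 0.1796, 0.105]
eef_rot: [0.992, -0.125, 0.0, 0.0]
ft_force: [0.3, -0.0, 0.0]
grip_width: 0.0852
finger_force: 0.0
```

Call:
jog_arm(
  series=[
    [[0,0,0],[0,0,-0.5],0],
    [[0,0,0],[0,0,-1.5],0],
    [[0,0,0],[0,0,-2.5],0],
    [[0,0,0],[0,0,-3],0],
    [[0,0,0],[0,0,-3],0],
    [[0,0,0],[0,0,-3],0],
    [[0,0,0],[0,0,-2],0],
    [[0,0,0],[0,0,0],0],
    [[0,0,0],[0,0,0],0],
    [[0,0,0],[0,0,0],0],
  ],
)

```text
time: 32.5
ee_pos: [0.5775, 0.1793, 0.259]
eef_rot: [0.992, -0.125, -0.001, 0.001]
ft_force: [0.2, -0.4, 0.0]
grip_width: 0.0854
finger_force: 0.0
```

```bash
python3 -c "
from h import *
go(.5790,.1785,.106)
lidcheck('scene',.073,'s3.png');lidcheck('scene',.073)"
```

```text
t 32.5 pos [0.5775 0.1793 0.259 ] yaw x -14.34 zaxis [-0.002 -0.001 -1.   ] w 0.0854 F [ 0.2 -0.4  0. ]
tool shift cm [ 0.19  0.02 15.3 ]
scene lid 6952 [0.578 0.178] [0.1815 0.3226] 75.54 z 0.0725 tilt deg [-0.04 -0.17]
scene lid 6961 [0.5776 0.1784] [0.1811 0.3239] 75.69 z 0.0726 tilt deg [-0.02 -0.14]
```

View pics/s3.png

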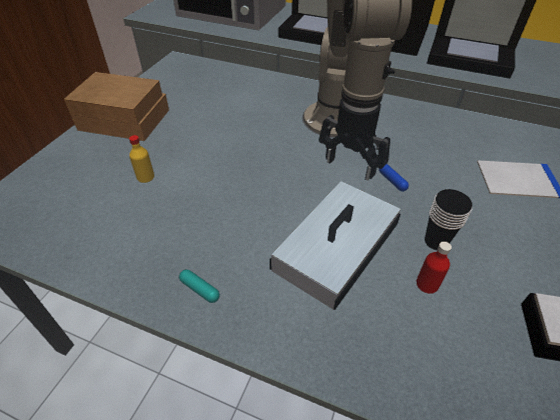

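The scene view shows the lid flush and level on the rim, with its handle at (341,222). The gripper is clear, and the bottles and cups are where they were.

```bash
python3 -c "
from workcell import env
print(env.job_done())"
```

```text
the job is handed in; nothing more can be done
None
```

Job handed in at 32.5 s: in the last view before the lid went on, both sausages lay browned side up to within a few degrees; the lid sits level on the rim, and the bottles and cups were not touched.

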